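# Sort the bedside clutter into its trays

### The job

Sort the mixed things on the nightstand: put the two fan battery packs in the teal tray, one lying flat in each bay, stand the two face-cream pots side by side on the floor of the white dish with their lids up, and stand the hair claw clip, finger tabs up, on the floor of the open red trinket box. Leave the alarm clock and the navy compact mirror where they are, and let go of everything.

Things in the scene. Friction and masses are not known exactly. Their poses are not given: they have to be found in the camera images.
- pack_orange_mid (a point): Fan battery pack: black block with a broad orange band near one end, 56 long (its x) x 28 wide (its y) x 30 mm tall, about 90 g, loose on the nightstand. Point at its centre, 15 mm above its underside; z up. Its kind: fan batteries.
- pack_yellow_mid (a point): Fan battery pack: black block with a broad yellow band near one end, 56 long (its x) x 28 wide (its y) x 30 mm tall, about 90 g, loose on the nightstand. Point at its centre, 15 mm above its underside; z up. Its kind: fan batteries.
- pot_pink_mid (a point): Face-cream pot: closed cream-coloured round pot with a pink lid, diameter 44 mm, 32 mm tall, about 60 g, loose, standing lid up. Point at its centre, 16 mm above its underside; z up. Its kind: cosmetics.
- pot_green_mid (a point): Face-cream pot: closed cream-coloured round pot with a green lid, diameter 44 mm, 32 mm tall, about 60 g, loose, standing lid up. Point at its centre, 16 mm above its underside; z up. Its kind: cosmetics.
- claw_clip_mid (a point): Brown tortoiseshell hair claw clip (rigid, stays shut): toothed lower part 64 long (its x) x 36 wide (its y) x 26 mm tall; on top of it, over the middle, the finger tabs to grip it by, 32 long (x) x 14 wide (y), from 26 to 44 mm above its underside. About 30 g, loose, standing on its teeth. Point at its centre, 22 mm above its underside; z up (tabs up).
- battery_tray: Teal plastic open tray, does not move, 88 (its x) x 128 (its y) x 13 mm tall, walls and floor 4 mm thick. One divider along its x splits it into two bays, each 80 (x) x 58 mm (y) inside, centred 31 mm to either side of the origin along its y. Origin at the centre of its underside, which rests on the table; z up.
- white_dish: White ceramic open rectangular dish, does not move, 100 (its x) x 150 (its y) x 13 mm tall, walls and floor 5 mm thick, inside 90 x 140 mm. Origin at the centre of its underside, which rests on the table; z up.
- trinket_box: Red ceramic trinket box with its lid off, open, does not move, 110 (its x) x 130 (its y) x 28 mm tall, walls and floor 6 mm thick, inside 98 x 118 mm. Origin at the centre of its underside, which rests on the table; z up. (Its red lid with a brass knob lies well behind; it is not a target.)
- clock_mid (a point): Small silver alarm clock, 34 (its x) x 52 (its y) x 55 mm tall, loose, standing in the row among the things to sort; leave it alone. Point at its centre, 27.5 mm above its underside.
- compact_mid (a point): Navy blue round compact mirror, shut, 58 mm across, 16 mm tall, loose, lying in the row among the things to sort; leave it alone. Point at its centre, 8 mm above its underside. The other bystanders (steel tumbler behind the trays, fan 200 mm tall, clamp-lid jar 137 mm tall, books, back scratcher, phone) stand farther out at the back and sides, clear of the work.
Things that resemble listed ones, but are neither listed nor needed, are in the scene too. Leave any purple look-alike of the part that bears claw_clip_mid alone. Leave any purple look-alike of the part that bears pot_pink_mid alone.

How it is judged:
By the outcome, as a careful person would: the job done as asked, in the order asked, and still so for the second after the job is handed in, with the robot touching nothing.
It also fails if it takes over 115 s, if anything falls off the work surface, if the arm or the gripper's body presses on something with over 40 N, if the wrist force passes 120 N, or if a joint passes its speed limit or range.

### The arm

A 6-joint arm with a two-finger parallel gripper is mounted at the origin on the work surface. World frame = base frame: x ahead of the robot, y to its left, z up, the work surface at z = 0. Lengths are in m, angles in rad, forces in N, time in s.
With the tool pointing down it reaches from about 0.35 to 1 m from the base axis. Payload 7.1 kg.
Tool frame: the origin (TCP) lies at the very end of the fingers, on their centre line; the grasp point (between the pads) lies grasp_offset behind it (grasp_offset is the distance from the TCP to the grasp point, in m); z points along the fingers, y is the line along which they close (so a half turn about z gives the same grasp; the last joint's range is limited). The gripper opens to 85 mm and grips with 20 to 120 N. Pads are 22 mm wide; open, the fingers measure 114 mm over their backs; the gripper's body (76 mm by 85 mm) begins 54 mm behind the grasp point. The pads swing forward as they close: fully open they stand 13 mm farther back than shut.
Start: joints at [-1.21, 0.423, 1.63, -0, 1.089, -0.019], TCP at [0.232, -0.58, 0.231] pointing down, gripper open.
Joint ranges: [-3, 3], [-0.9, 2.11], [0.09, 2.58], [-1.31, 4.45], [0.11, 2.69], [-2.54, 2.54]. Speed limits (rad/s): [2.39, 2.39, 3.01, 3.14, 3.14, 3.14].

### API

Orientations are given as a rotation vector (axis times angle).
In Python, from plant import get_obs, capture, finish_job, grasp_offset gives the robot as it stands. The module is installed in compiled form; this text tells all that it offers.
- The arm moves only by the shell command python3 -m inch 'ROWS'. ROWS is JSON, a list of rows, each a list of 3 entries, a list of its own where there are three numbers: the turn, a rotation vector about the tool's x, y, z in degrees, then the shift along the tool's x, y, z in mm, then the gripper's target within -1 to 1 (fully open at 1, half-way at 0, shut at -1). A call has 1 to 20 rows; each row shifts and turns the commanded pose from where the row before left it, along the tool's axes as they then stand; what a row does not reach is not made up. A row lasts 1/12 s, in which the tool goes at most 41.7 mm and 7.16 degrees, less where a joint would pass 70% of its speed; a pose out of reach is approached as far as the arm can. A call is refused whole if a number of a shift passes 41.7 or a number of a turn 7.16, either way. A call with a gripper value outside its range is refused whole. The fingers move at their own pace and stop on an object; the grip force is fixed at half the most. Time passes only in rows, so rows that do not move let the fingers close. It gives the time, the measured TCP pose, the force, the opening and the grip force at its end, in the units of the state.
- get_obs(): the state, without advancing time (a new reading comes with each control period).
- capture(name): name is "side" or "top"; returns a dict with "pixels" (420x560x3 uint8, blue, green, red), "intrinsics" (3x3 intrinsics, pixels), "rvec" (rotation vector, rad) and "tvec" (3), from world to camera coordinates, as OpenCV has them. Camera axes: x right, y down, z forward; pixel columns grow to the right and rows downward; lengths in m; the calibration is good to about 2 mm. A picture is of the moment at which its call begins. There is no depth.
- finish_job(): hands the job in; it is judged then, once.
The state is a dict: "t": time; "qpos": joint angles; "dq": joint speeds; "joint_torque": joint torques, N m; "ee_pos": TCP position; "tool_rot": TCP orientation; "contact_force": force on the tool from outside, world axes, zero at the start; "torque": the same for the moment, N m; "opening": finger opening in m; "grasp_force": force on a finger pad.
Only numpy, scipy, OpenCV 4.12 (cv2) and the standard library are available. Lean on these libraries where they do the work, as an engineer would, in place of code of your own. Each camera call takes 0.05 s, during which the arm holds its last target. There are 200 camera calls.

## Working session

There is one attempt and no reset: what is moved stays moved. The work goes in short steps, Python scripts to look and compute and a shell command to move; the robot and the scene stay as the last step left them, time stands still between calls to the robot, and variables do not carry over. Pictures are saved under pics/ and viewed, at most 14 in all, crops included, and the job is handed in when it is done.

```bash
mkdir -p pics
python3 - <<'E'
from plant import *
import cv2,pickle
print(get_obs(),grasp_offset)
for n in("top","side"):
    c=capture(n);pickle.dump(c,open(n+'.pkl','wb'));cv2.imwrite(f'pics/{n}0.png',cv2.resize(c['pixels'],(800,600),interpolation=cv2.INTER_CUBIC))
    print(n,c['intrinsics'],c['rvec'],c['tvec'])
E
```

```text
{'t': 0.0, 'qpos': array([-1.20997619e+00,  4.23851103e-01,  1.63073055e+00, -4.67549505e-06,
        1.08861622e+00, -1.89953589e-02]), 'dq': array([-0.00216226, -0.00124477,  0.00213003,  0.00150681,  0.00091185,
       -0.00043377]), 'joint_torque': array([ 9.19262857e-05, -5.57368791e+01, -2.81740236e+01, -1.87477253e-04,
        7.32903136e-03,  7.58161161e-07]), 'ee_pos': array([ 0.23154017, -0.57990883,  0.23052337]), 'tool_rot': array([-3.08355864e+00, -5.92737984e-01,  4.35045731e-04]), 'contact_force': array([0.13293257, 0.31911493, 0.07239688]), 'torque': array([0.01505933, 0.00021077, 0.01469681]), 'grasp_force': 0.0, 'opening': 0.08536430881127328} 0.0187
top [[487.89847664   0.         281.99209504]
 [  0.         487.89847664 207.06094735]
 [  0.           0.           1.        ]] [ 2.11976639 -2.1434864   0.19014776] [0.00573752 0.50586195 0.98100535]
side [[502.65396786   0.         282.26957166]
 [  0.         502.65396786 204.83789227]
 [  0.           0.           1.        ]] [ 0.45106373 -2.68691964  1.27249317] [0.47538723 0.1326547  1.1221881 ]
```

View pics/top0.png

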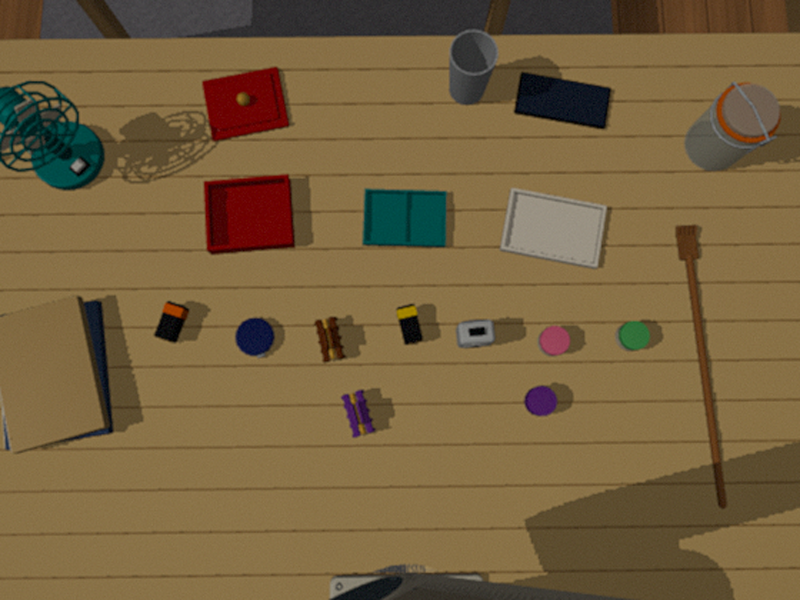

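View pics/side0.png

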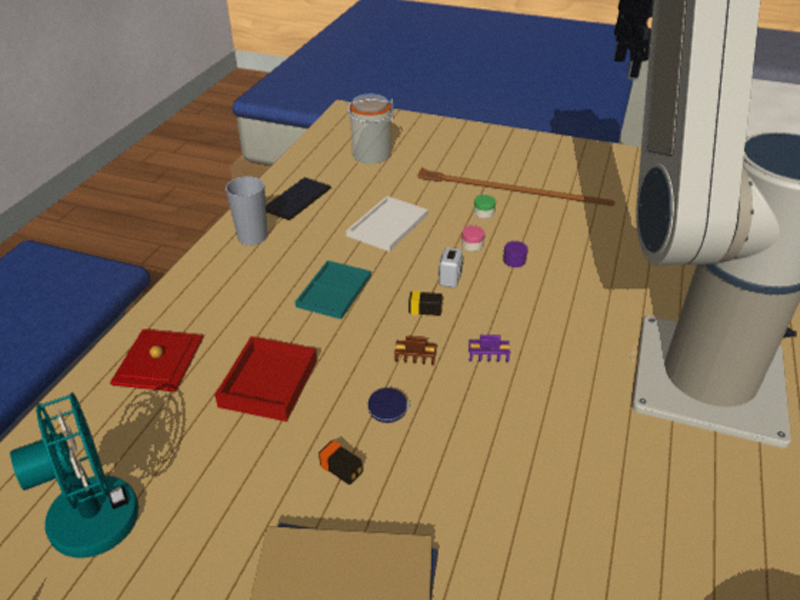

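The top view (800x600) shows the row, left to right. The orange pack is at (172,322), the compact at (255,337), the brown clip at (330,339), the yellow pack at (410,324) and the clock at (476,333). The pink pot is at (554,341) and the green pot at (634,335).

Possible mix-ups:
- The purple clip at (358,413) could be taken for the brown clip at (330,339).
- The purple pot at (541,401) could be taken for the pink pot at (554,341) or the green pot at (634,335).
- The red lid at (245,103) could be taken for the open box at (250,214).

By the description I choose the brown clip, the pink and green pots, and the open box. Next I make a rectified close crop.

```bash
cat > h.py <<'E'
import numpy as np,cv2,pickle
from scipy.spatial.transform import Rotation as R
def load(n): return pickle.load(open(n+'.pkl','rb'))
def P(c): return c['intrinsics']@np.c_[cv2.Rodrigues(c['rvec'])[0],c['tvec']]
def proj(c,p):
    q=P(c)@np.r_[p,1]; return q[:2]/q[2]
def back(c,uv,h):
    H=P(c)[:,[0,1,3]]+np.c_[np.zeros((3,2)),P(c)[:,2]*h]
    q=np.linalg.solve(H,[*uv,1]); return q[:2]/q[2]
def rect(c,h,x1,y1,w,hh,s):
    # image whose pixel (u,v) is world x=x1-v/s/1000, y=y1-u/s/1000, at height h
    M=np.array([[0,-1/s/1000,x1],[-1/s/1000,0,y1],[0,0,1.]])
    H=P(c)[:,[0,1,3]]+np.c_[np.zeros((3,2)),P(c)[:,2]*h]
    return cv2.warpPerspective(c['pixels'],H@M,(w,hh),flags=cv2.INTER_CUBIC|cv2.WARP_INVERSE_MAP)
E
python3 - <<'E'
from h import *
c=load('top')
for uv in [(172,322),(330,339),(410,324),(554,341),(634,335),(250,214),(405,218),(554,228)]: print(uv,back(c,np.array(uv)*.7,.03).round(3))
a=rect(c,.030,.53,.37,800,220,1.05) 
b=rect(c,.013,.74,.37,800,180,1.05)
img=cv2.convertScaleAbs(np.vstack([b,a]),alpha=1.6)
cv2.imwrite('pics/rect.png',img)
E
```

```text
(172, 322) [0.473 0.342]
(330, 339) [0.445 0.108]
(410, 324) [ 0.466 -0.01 ]
(554, 341) [ 0.438 -0.222]
(634, 335) [ 0.446 -0.341]
(250, 214) [0.637 0.231]
(405, 218) [ 0.629 -0.005]
(554, 228) [ 0.61  -0.231]
```

View pics/rect.png

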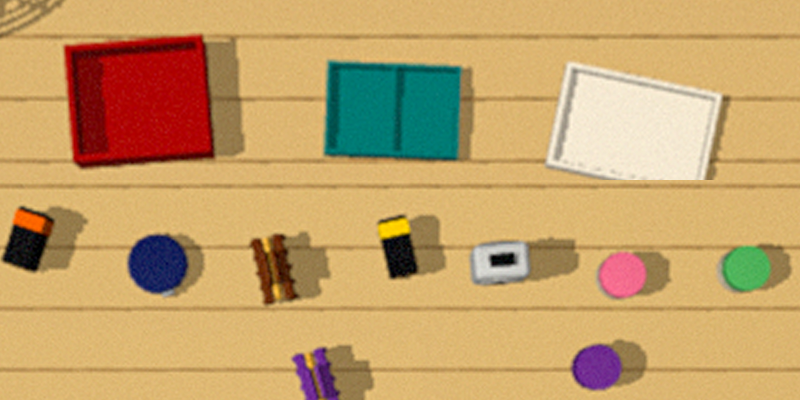

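The crop confirms the choices: brown clip at (275,268), pink pot at (622,275), green pot at (747,268), packs at (28,239) and (397,246), trays along the top. I'll fit the known shapes to colour masks to get the poses.

```bash
cat > fit.py <<'E'
from h import *
from scipy.optimize import minimize
S=4
def box(l,w,a,b): return np.array([[x,y,z] for x in(-l/2,l/2) for y in(-w/2,w/2) for z in(a,b)])
def cyl(d,a,b): return np.array([[d/2*np.cos(t),d/2*np.sin(t),z] for t in np.linspace(0,6.28,40) for z in(a,b)])
def hsvmask(c,f):
    h,s,v=cv2.split(cv2.cvtColor(c['pixels'],cv2.COLOR_BGR2HSV).astype(int)); return f(h,s,v).astype(np.uint8)
def fit(c,mask,pts,x0,yaw0,rad=45):
    u,v=proj(c,[*x0,pts[:,2].mean()]); m=np.zeros_like(mask); cv2.circle(m,(int(u),int(v)),rad,1,-1); m&=mask
    m=cv2.morphologyEx(m,cv2.MORPH_CLOSE,np.ones((3,3)))
    n,l,st,_=cv2.connectedComponentsWithStats(m); m=(l==1+st[1:,4].argmax()).astype(np.uint8)
    cs,_=cv2.findContours(m,0,2); k=cv2.convexHull(cs[0]); m[:]=0; cv2.fillPoly(m,[k],1)
    M=cv2.resize(m*1.,None,fx=S,fy=S,interpolation=cv2.INTER_LINEAR)>.5
    def cost(p):
        a=p[2]; w=pts@np.array([[np.cos(a),np.sin(a),0],[-np.sin(a),np.cos(a),0],[0,0,1]])+[p[0],p[1],0]
        q=(P(c)@np.c_[w,np.ones(len(w))].T); q=((q[:2]/q[2]).T+.5)*S
        g=np.zeros(M.shape,np.uint8); cv2.fillPoly(g,[cv2.convexHull((q*16).astype(np.int32).reshape(-1,1,2))],1,shift=4)
        return 1-(M&(g>0)).sum()/(M|(g>0)).sum()
    p0=[*x0,np.radians(yaw0)]
    for _ in range(2):
        sim=np.array([p0]*4); sim[1,0]+=.008;sim[2,1]+=.008;sim[3,2]+=.15
        r=minimize(cost,p0,method='Nelder-Mead',options=dict(initial_simplex=sim,xatol=1e-4,fatol=1e-4)); p0=r.x
    return r.x[:2].round(4),round(np.degrees(r.x[2]),1),round(1-r.fun,3)
teal=lambda h,s,v:(h>80)&(h<100)&(s>120)
red=lambda h,s,v:((h<6)|(h>174))&(s>180)&(v>50)
pink=lambda h,s,v:((h>165)|(h<5))&(s>80)&(v>100)
green=lambda h,s,v:(h>45)&(h<80)&(s>80)
pack=lambda h,s,v:(v<35)|((s>225)&(v>110))
E
python3 - <<'E'
from fit import *
c=load('top')
def mk(f): return hsvmask(c,f)
hs=cv2.cvtColor(c['pixels'],cv2.COLOR_BGR2HSV)
for n,uv in dict(wood=(260,260),shadow=(190*.7,318*.7),or_=(175*.7,310*.7),yel=(408*.7,311*.7),blk=(411*.7,330*.7),dish=(554*.7,228*.7),clip=(323*.7,335*.7),clip2=(337*.7,340*.7),tooth=(330*.7,339*.7)).items(): print(n,hs[int(uv[1]),int(uv[0])])
print('box',fit(c,mk(red),box(.11,.13,0,.028),(.637,.231),0,60))
print('tray',fit(c,mk(teal),box(.088,.128,0,.013),(.629,-.005),0,60))
print('dish',fit(c,mk(lambda h,s,v:(s<75)&(v>80)),box(.1,.15,0,.013),(.61,-.231),-10,60))
print('or',fit(c,mk(pack),box(.056,.028,0,.03),(.473,.342),-15,25))
print('ye',fit(c,mk(pack),box(.056,.028,0,.03),(.466,-.01),5,25))
print('pink',fit(c,mk(pink),cyl(.044,.022,.032),(.438,-.222),0,25))
print('green',fit(c,mk(green),cyl(.044,.022,.032),(.446,-.341),0,25))
print('clip',fit(c,mk(lambda h,s,v:(h<14)&(s>150)&(v<130)|(v<30)),box(.064,.036,0,.026),(.445,.108),5,27))
E
```

```text
wood [ 19 121 139]
shadow [ 18 132  95]
or_ [ 12 255 159]
yel [ 24 255 160]
blk [120 191   4]
dish [ 20  38 153]
clip [  8 203  73]
clip2 [ 13 255  44]
tooth [ 17 186  85]
box (array([0.6428, 0.2371]), np.float64(5.1), np.float64(0.969))
tray (array([ 0.6367, -0.0025]), np.float64(-1.8), np.float64(0.965))
dish (array([ 0.6181, -0.2341]), np.float64(-11.7), np.float64(0.976))
or (array([0.4759, 0.3493]), np.float64(-18.4), np.float64(0.881))
ye (array([ 0.4672, -0.0087]), np.float64(13.8), np.float64(0.862))
pink (array([ 0.4404, -0.2232]), np.float64(4.0), np.float64(0.952))
green (array([ 0.4463, -0.3409]), np.float64(16.5), np.float64(0.943))
clip (array([0.4472, 0.1114]), np.float64(12.0), np.float64(0.815))
```

```bash
cat > go.py <<'E'
import sys; from h import *; from plant import get_obs
# usage: go.py yaw_deg x y z [yaw2 x2 y2 z2 ...] : turn about tool z (deg), then shift in tool axes (mm), chained
o=get_obs(); r=R.from_rotvec(o['tool_rot']).as_matrix(); p=o['ee_pos']
yaw=np.degrees(np.arctan2(r[1,0],r[0,0])); print('t',round(o['t'],2),'yaw',yaw.round(2),'tilt',np.degrees(np.arccos(-r[2,2])).round(2),'p',p.round(4),'q6',o['qpos'][5].round(2),'open',round(o['opening'],4),'F',round(o['grasp_force'],1))
a=[float(s) for s in sys.argv[1:]]
for i in range(0,len(a),4):
    turn=-(a[i]-yaw); turn=(turn+90)%180-90  # tool z points down; half turn equals same grasp
    yaw-=turn; c,s=np.cos(np.radians(yaw)),np.sin(np.radians(yaw)); d=(np.array(a[i+1:i+4])-p)*1000; p=np.array(a[i+1:i+4])
    print('turn z',round(turn,1),' shift',round(c*d[0]+s*d[1],1),round(s*d[0]-c*d[1],1),round(-d[2],1),' ->yaw',yaw.round(1))
E
python3 go.py -15 .4755 .347 .12 -15 .4755 .347 .012
```

```text
t 0.1 yaw 21.76 tilt 0.08 p [ 0.2316 -0.58    0.2306] q6 -0.02 open 0.0859 F 0.0
turn z 36.8  shift -4.3 -958.5 110.6  ->yaw -15.0
turn z 0.0  shift 0.0 -0.0 108.0  ->yaw -15.0
```

```bash
python3 -m inch '[[[0,0,6.1],[0,0,0],0.2],[[0,0,6.1],[0,0,0],0.2],[[0,0,6.1],[0,0,0],0.2],[[0,0,6.1],[0,0,0],0.2],[[0,0,6.2],[0,0,0],0.2],[[0,0,6.2],[0,0,0],0.2],[[0,0,0],[3,-15,0],0.2],[[0,0,0],[4,-30,0],0.2],[[0,0,0],[4,-30,0],0.2],[[0,0,0],[4,-30,0],0.2],[[0,0,0],[4,-30,0],0.2],[[0,0,0],[4,-30,0],0.2],[[0,0,0],[4,-30,0],0.2],[[0,0,0],[4,-30,0],0.2],[[0,0,0],[4,-30,0],0.2],[[0,0,0],[4,-30,0],0.2],[[0,0,0],[4,-30,0],0.2],[[0,0,0],[4,-30,0],0.2],[[0,0,0],[4,-30,0],0.2],[[0,0,0],[0,-30,0],0.2]]' && python3 go.py -15 .4755 .347 .12
```

```text
t: 1.77
ee_pos: [0.3864, -0.2005, 0.2313]
tool_rot: [-3.115, 0.407, -0.0]
contact_force: [0.3, 0.2, -0.1]
opening: 0.0514
grasp_force: 0.0
t 1.77 yaw -14.87 tilt 0.02 p [ 0.3864 -0.2005  0.2313] q6 1.32 open 0.0514 F 0.0
turn z 0.1  shift -55.6 -551.9 111.3  ->yaw -15.0
```

```bash
python3 -m inch '[[[0,0,0],[-3,-30,0],0.2],[[0,0,0],[-3,-30,0],0.2],[[0,0,0],[-3,-30,0],0.2],[[0,0,0],[-3,-30,0],0.2],[[0,0,0],[-3,-30,0],0.2],[[0,0,0],[-3,-30,0],0.2],[[0,0,0],[-3,-30,0],0.2],[[0,0,0],[-3,-30,0],0.2],[[0,0,0],[-3,-30,10],0.2],[[0,0,0],[-3,-30,10],0.2],[[0,0,0],[-3,-30,10],0.2],[[0,0,0],[-3,-30,10],0.2],[[0,0,0],[-3,-30,10],0.2],[[0,0,0],[-3,-30,10],0.2],[[0,0,0],[-3,-30,10],0.2],[[0,0,0],[-3,-30,10],0.2],[[0,0,0],[-4,-30,10],0.2],[[0,0,0],[-4,-30,10],0.2],[[0,0,0],[0,-8,10],0.2],[[0,0,0],[0,0,0],0.2]]' && python3 go.py -15 .4755 .347 .012
python3 - <<'E'
from plant import *
from h import *
c=capture('top');d=capture('side')
a=rect(c,.03,.53,.42,400,450,2.5)
u,v=proj(d,[.4755,.347,.03]); u,v=int(u),int(v); b=cv2.resize(d['pixels'][v-75:v+75,u-65:u+65],(390,450),interpolation=cv2.INTER_CUBIC)
cv2.imwrite('pics/o1.png',cv2.convertScaleAbs(np.hstack([a,b]),alpha=1.5))
E
```

```text
t: 3.43
ee_pos: [0.4727, 0.3427, 0.1193]
tool_rot: [3.114, -0.404, -0.003]
contact_force: [-0.1, -0.7, 0.1]
opening: 0.0512
grasp_force: 0.0
t 3.43 yaw -14.77 tilt 0.14 p [0.4727 0.3427 0.1193] q6 2.44 open 0.0512 F 0.0
turn z 0.2  shift 1.6 -4.9 107.3  ->yaw -15.0
```

View pics/o1.png

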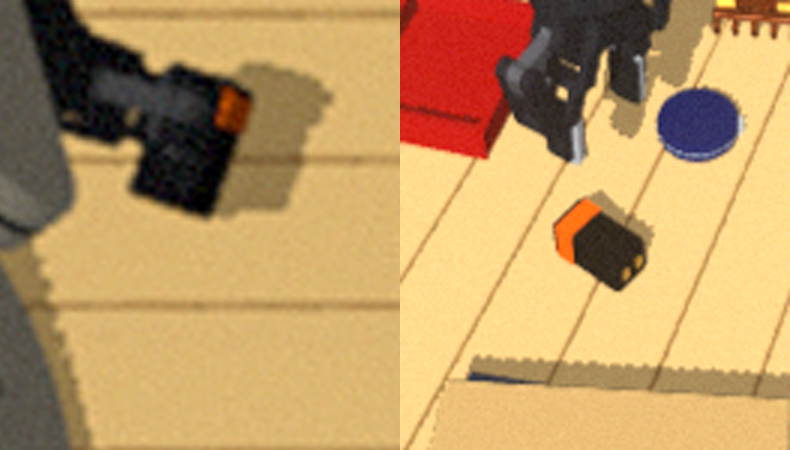

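The left half is the top view, with the gripper over the orange pack, whose band is at (233,110). The right half is the side view, with the pack at (598,245) under the open fingers. It is lined up, so I go down and grip.

```bash
python3 -m inch '[[[0,0,0],[1.5,-5,15],0.2],[[0,0,0],[0,0,20],0.2],[[0,0,0],[0,0,20],0.2],[[0,0,0],[0,0,20],0.2],[[0,0,0],[0,0,20],0.2],[[0,0,0],[0,0,12],0.2],[[0,0,0],[0,0,0],0.2],[[0,0,0],[0,0,0],-1],[[0,0,0],[0,0,0],-1],[[0,0,0],[0,0,0],-1],[[0,0,0],[0,0,0],-1],[[0,0,0],[0,0,0],-1],[[0,0,0],[0,0,0],-1],[[0,0,0],[0,0,0],-1]]' && python3 go.py -2 .638 .0285 .12
```

```text
t: 4.7
ee_pos: [0.4779, 0.3461, 0.0159]
tool_rot: [-3.113, 0.411, -0.003]
contact_force: [0.2, -1.1, 7.9]
opening: 0.0268
grasp_force: 59.1
t 4.7 yaw -15.02 tilt 0.14 p [0.4779 0.3461 0.0159] q6 2.44 open 0.0268 F 59.1
turn z -13.0  shift 171.1 311.8 -104.1  ->yaw -2.0
```

```bash
python3 -m inch '[[[0,0,0],[0,0,-8],-1],[[0,0,0],[0,0,-20],-1],[[0,0,0],[0,0,-26],-1],[[0,0,0],[0,0,-26],-1],[[0,0,0],[0,0,-26],-1],[[0,0,-6.5],[0,0,0],-1],[[0,0,-6.5],[0,0,0],-1],[[0,0,0],[0,0,0],-1]]' && python3 go.py -2 .638 .0285 .12
```

```text
t: 5.37
ee_pos: [0.4771, 0.3459, 0.1217]
tool_rot: [-3.14, 0.049, -0.002]
contact_force: [-0.7, 0.2, -1.0]
opening: 0.0264
grasp_force: 58.3
t 5.37 yaw -1.8 tilt 0.1 p [0.4771 0.3459 0.1217] q6 2.21 open 0.0264 F 58.3
turn z 0.2  shift 171.9 311.6 1.7  ->yaw -2.0
```

```bash
python3 -m inch '[[[0,0,0],[6,12,0],-1],[[0,0,0],[13,25,0],-1],[[0,0,0],[14,25,0],-1],[[0,0,0],[14,25,0],-1],[[0,0,0],[14,25,0],-1],[[0,0,0],[14,25,0],-1],[[0,0,0],[14,25,0],-1],[[0,0,0],[14,25,0],-1],[[0,0,0],[14,25,0],-1],[[0,0,0],[14,25,0],-1],[[0,0,0],[14,25,0],-1],[[0,0,0],[14,25,0],-1],[[0,0,0],[14,25,0],-1],[[0,0,0],[9,25,0],-1],[[0,0,0],[0,0,0],-1],[[0,0,0],[0,0,0],-1]]' && python3 go.py -2 .638 .0285 .017
python3 - <<'E'
from plant import *
from h import *
d=capture('side'); P0=proj(d,[.637,0,.03]); u,v=map(int,P0)
cv2.imwrite('pics/o2.png',cv2.convertScaleAbs(cv2.resize(d['pixels'][v-90:v+60,u-80:u+80],(640,600),interpolation=cv2.INTER_CUBIC),alpha=1.4))
E
```

```text
t: 6.7
ee_pos: [0.6465, 0.0004, 0.1198]
tool_rot: [-3.141, 0.065, 0.002]
contact_force: [-0.4, 0.7, -1.4]
opening: 0.0264
grasp_force: 58.3
t 6.7 yaw -2.36 tilt 0.06 p [6.465e-01 4.000e-04 1.198e-01] q6 1.59 open 0.0264 F 58.3
turn z -0.4  shift -9.5 -27.8 102.8  ->yaw -2.0
```

View pics/o2.png

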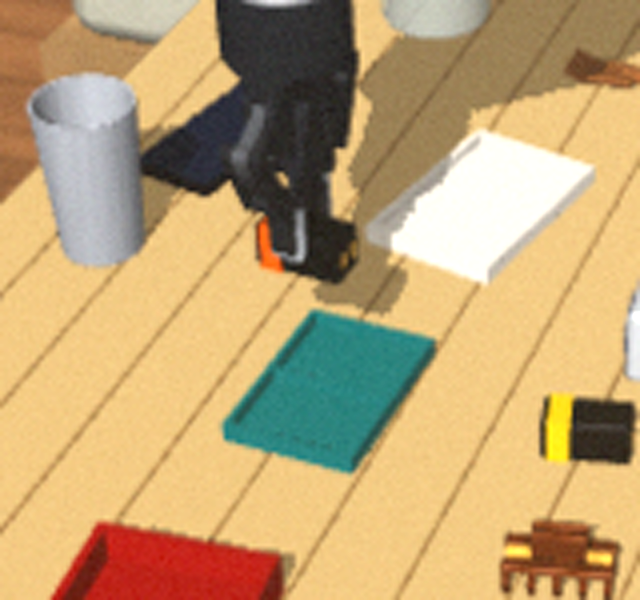

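The pack hangs level at (305,245) with the tray at (330,390). I overshot in y by 28 mm, so I correct that and lower.

```bash
python3 -m inch '[[[0,0,0],[-3,-14,0],-1],[[0,0,0],[-4,-14,0],-1],[[0,0,0],[0,0,15],-1],[[0,0,0],[0,0,25],-1],[[0,0,0],[0,0,25],-1],[[0,0,0],[0,0,20],-1],[[0,0,0],[0,0,9],-1],[[0,0,0],[0,0,3],-1],[[0,0,0],[0,0,0],-1]]' && python3 go.py -2 .638 .0285 .017
```

```text
t: 7.5
ee_pos: [0.6403, 0.032, 0.023]
tool_rot: [-3.141, 0.054, 0.002]
contact_force: [0.7, 1.0, -0.8]
opening: 0.0264
grasp_force: 58.3
t 7.5 yaw -1.97 tilt 0.07 p [0.6403 0.032  0.023 ] q6 1.64 open 0.0264 F 58.3
turn z 0.0  shift -2.1 3.5 6.0  ->yaw -2.0
```

```bash
python3 -m inch '[[[0,0,0],[-1,3,2],-1],[[0,0,0],[0,0,1],-1],[[0,0,0],[0,0,0],-1],[[0,0,0],[0,0,0],-1]]'; python3 -m inch '[[[0,0,0],[0,0,0],-0.2],[[0,0,0],[0,0,0],-0.2],[[0,0,0],[0,0,0],-0.2],[[0,0,0],[0,0,0],-0.1],[[0,0,0],[0,0,-10],0],[[0,0,0],[0,0,-25],0],[[0,0,0],[0,0,-30],0],[[0,0,0],[0,0,-30],0],[[0,0,0],[0,0,0],0.1]]' && python3 go.py 9 .4675 -.0085 .11 9 .4675 -.0085 .012
```

```text
t: 7.83
ee_pos: [0.6402, 0.0275, 0.0212]
tool_rot: [-3.141, 0.057, -0.002]
contact_force: [0.7, -0.0, -0.8]
opening: 0.0268
grasp_force: 58.3
t: 8.58
ee_pos: [0.6436, 0.0278, 0.1221]
tool_rot: [-3.141, 0.056, -0.016]
contact_force: [1.8, 0.8, 0.4]
opening: 0.047
grasp_force: 0.0
t 8.58 yaw -2.04 tilt 0.57 p [0.6436 0.0278 0.1221] q6 1.63 open 0.047 F 0.0
turn z -11.0  shift -179.6 8.3 12.1  ->yaw 9.0
turn z 0.0  shift 0.0 0.0 98.0  ->yaw 9.0
```

```bash
python3 -m inch '[[[0,0,-5.5],[0,0,0],0.2],[[0,0,-5.5],[0,0,0],0.2],[[0,0,0],[-10,0,0],0.2],[[0,0,0],[-25,1,0],0.2],[[0,0,0],[-25,1,0],0.2],[[0,0,0],[-25,1,0],0.2],[[0,0,0],[-25,1,0],0.2],[[0,0,0],[-25,1,0],0.2],[[0,0,0],[-25,1,0],0.2],[[0,0,0],[-16,1,10],0.2],[[0,0,0],[0,0,0],0.2],[[0,0,0],[0,0,0],0.2]]' && python3 go.py 9 .4675 -.0085 .012
python3 - <<'E'
from plant import *
from h import *
import pickle
c=capture('top');pickle.dump(c,open('top2.pkl','wb'))
d=capture('side')
a=rect(c,.02,.72,.1,400,600,2)
u,v=map(int,proj(d,[.5,-.009,.03])); b=cv2.resize(d['pixels'][v-90:v+60,u-60:u+40],(400,600),interpolation=cv2.INTER_CUBIC)
cv2.imwrite('pics/y1.png',cv2.convertScaleAbs(np.hstack([a,b]),alpha=1.5))
E
```

```text
t: 9.58
ee_pos: [0.466, -0.0068, 0.1054]
tool_rot: [-3.132, -0.241, 0.001]
contact_force: [0.3, 0.1, -0.4]
opening: 0.0513
grasp_force: 0.0
t 9.58 yaw 8.81 tilt 0.05 p [ 0.466  -0.0068  0.1054] q6 1.38 open 0.0513 F 0.0
turn z -0.2  shift 1.2 1.9 93.4  ->yaw 9.0
```

View pics/y1.png

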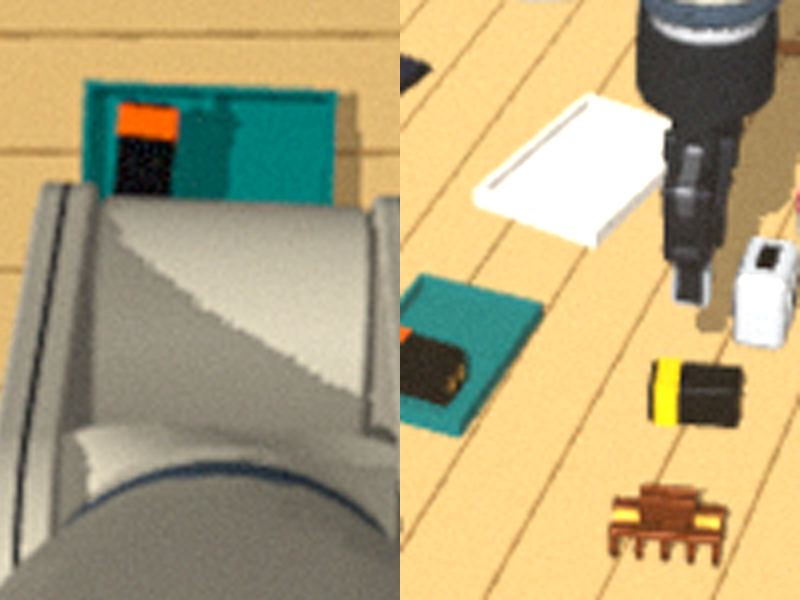

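The orange pack lies flat inside the left bay, band at (148,120). The yellow pack, at (697,393) in the side half, is under the fingers. I go down on it.

```bash
python3 -m inch '[[[0,0,0],[1,2,15],0.2],[[0,0,0],[0,0,20],0.2],[[0,0,0],[0,0,20],0.2],[[0,0,0],[0,0,20],0.2],[[0,0,0],[0,0,14],0.2],[[0,0,0],[0,0,4],0.2],[[0,0,0],[0,0,0],0.2],[[0,0,0],[0,0,0],-1],[[0,0,0],[0,0,0],-1],[[0,0,0],[0,0,0],-1],[[0,0,0],[0,0,0],-1],[[0,0,0],[0,0,0],-1],[[0,0,0],[0,0,0],-1]]';  python3 -m inch '[[[0,0,0],[0,0,-8],-1],[[0,0,0],[0,0,-20],-1],[[0,0,0],[0,0,-26],-1],[[0,0,0],[0,0,-26],-1],[[0,0,0],[0,0,-26],-1],[[0,0,5.5],[0,0,0],-1],[[0,0,5.5],[0,0,0],-1],[[0,0,0],[0,0,0],-1]]' && python3 go.py -2 .638 -.0345 .12
```

```text
t: 10.77
ee_pos: [0.4694, -0.0085, 0.0135]
tool_rot: [3.132, 0.245, 0.004]
contact_force: [-0.4, 0.6, 7.8]
opening: 0.027
grasp_force: 58.3
t: 11.43
ee_pos: [0.4684, -0.0085, 0.1196]
tool_rot: [3.141, -0.061, 0.003]
contact_force: [-0.3, -0.1, -1.1]
opening: 0.0267
grasp_force: 57.5
t 11.43 yaw -2.23 tilt 0.1 p [ 0.4684 -0.0085  0.1196] q6 1.57 open 0.0267 F 57.5
turn z -0.2  shift 170.4 20.1 -0.4  ->yaw -2.0
```

```bash
python3 -m inch '[[[0,0,0],[10,2,0],-1],[[0,0,0],[25,3,0],-1],[[0,0,0],[25,3,0],-1],[[0,0,0],[25,3,0],-1],[[0,0,0],[25,3,0],-1],[[0,0,0],[25,3,0],-1],[[0,0,0],[25,3,0],-1],[[0,0,0],[10,0,0],-1],[[0,0,0],[0,0,15],-1],[[0,0,0],[0,0,25],-1],[[0,0,0],[0,0,25],-1],[[0,0,0],[0,0,20],-1],[[0,0,0],[0,0,10],-1],[[0,0,0],[0,0,3],-1],[[0,0,0],[0,0,0],-1],[[0,0,0],[0,0,0],-1]]';python3 go.py -2 .638 -.0345 .0175
```

```text
t: 12.77
ee_pos: [0.6381, -0.0346, 0.0211]
tool_rot: [3.141, -0.055, 0.002]
contact_force: [-0.3, 0.1, 0.2]
opening: 0.027
grasp_force: 57.5
t 12.77 yaw -2.01 tilt 0.06 p [ 0.6381 -0.0346  0.0211] q6 1.53 open 0.027 F 57.5
turn z -0.0  shift -0.1 -0.1 3.6  ->yaw -2.0
```

```bash
python3 -m inch '[[[0,0,0],[0,0,2],-1],[[0,0,0],[0,0,1.5],-1],[[0,0,0],[0,0,0],-1],[[0,0,0],[0,0,0],-0.2],[[0,0,0],[0,0,0],-0.2],[[0,0,0],[0,0,0],-0.2],[[0,0,0],[0,0,0],-0.1],[[0,0,0],[0,0,-10],0],[[0,0,0],[0,0,-25],0],[[0,0,0],[0,0,-30],0],[[0,0,0],[0,0,-30],0],[[0,0,0],[0,0,0],0.1],[[0,0,0],[0,0,0],0.4]]'; python3 go.py -2 .58 -.035 .12 78 .4404 -.2232 .11
```

```text
t: 13.85
ee_pos: [0.6391, -0.0346, 0.1147]
tool_rot: [3.141, -0.056, 0.008]
contact_force: [-0.1, -0.2, 0.1]
opening: 0.0581
grasp_force: 0.0
t 13.85 yaw -2.04 tilt 0.28 p [ 0.6391 -0.0346  0.1147] q6 1.53 open 0.0581 F 0.0
turn z -0.0  shift -59.0 2.4 -5.3  ->yaw -2.0
turn z -80.0  shift -213.1 -97.4 10.0  ->yaw 78.0
```

```bash
python3 -m inch '[[[0,0,-4],[0,0,0],0.5],[[0,0,-7],[0,0,0],0.5],[[0,0,-7],[0,0,0],0.5],[[0,0,-7],[0,0,0],0.5],[[0,0,-7],[0,0,0],0.5],[[0,0,-7],[0,0,0],0.5],[[0,0,-7],[0,0,0],0.5],[[0,0,-7],[0,0,0],0.5],[[0,0,-7],[0,0,0],0.5],[[0,0,-7],[0,0,0],0.5],[[0,0,-7],[0,0,0],0.5],[[0,0,-6],[0,0,0],0.5],[[0,0,0],[0,0,0],0.5],[[0,0,0],[0,0,0],0.5]]'; python3 go.py 78 .4404 -.2232 .11;  python3 - <<'E'
from plant import *
from fit import *
d=load('side')
print('pink',fit(d,hsvmask(d,pink),cyl(.044,.018,.032),(.4404,-.2232),0,25))
print('green',fit(d,hsvmask(d,green),cyl(.044,.018,.032),(.4463,-.3409),0,25))
print('tray',fit(d,hsvmask(d,teal),box(.088,.128,0,.013),(.637,-.0025),-2,55))
print('box',fit(d,hsvmask(d,red),box(.11,.13,0,.028),(.643,.237),5,70))
print('dish',fit(d,hsvmask(d,lambda h,s,v:(s<75)&(v>80)),box(.1,.15,0,.013),(.618,-.234),-11,45))
E
```

```text
t: 15.02
ee_pos: [0.6367, -0.0345, 0.1109]
tool_rot: [-2.444, -1.972, 0.002]
contact_force: [0.7, -0.5, -0.7]
opening: 0.064
grasp_force: 0.0
t 15.02 yaw 77.78 tilt 0.1 p [ 0.6367 -0.0345  0.1109] q6 0.14 open 0.064 F 0.0
turn z -0.2  shift -225.4 -152.8 0.9  ->yaw 78.0
pink (array([ 0.4397, -0.2256]), np.float64(3.6), np.float64(0.896))
green (array([ 0.4452, -0.3421]), np.float64(8.0), np.float64(0.85))
tray (array([ 0.6368, -0.0049]), np.float64(-1.4), np.float64(0.954))
box (array([0.6427, 0.2353]), np.float64(5.1), np.float64(0.981))
dish (array([ 0.6171, -0.2351]), np.float64(-12.3), np.float64(0.957))
```

```bash
python3 -m inch '[[[0,0,0],[-10,-7,0],0.5],[[0,0,0],[-24,-16,0],0.5],[[0,0,0],[-24,-16,0],0.5],[[0,0,0],[-24,-16,0],0.5],[[0,0,0],[-24,-16,0],0.5],[[0,0,0],[-24,-16,0],0.5],[[0,0,0],[-24,-16,0],0.5],[[0,0,0],[-24,-16,0],0.5],[[0,0,0],[-24,-16,0],0.5],[[0,0,0],[-24,-16,0],0.5],[[0,0,0],[0,-2,0],0.5],[[0,0,0],[0,0,0],0.5],[[0,0,0],[0,0,0],0.5]]'; python3 go.py 78 .44 -.2245 .013;python3 - <<'E'
from plant import *
from h import *
d=capture('side')
u,v=map(int,proj(d,[.44,-.224,.06])); b=cv2.resize(d['pixels'][v-60:v+60,u-60:u+60],(600,600),interpolation=cv2.INTER_CUBIC)
cv2.imwrite('pics/p1.png',cv2.convertScaleAbs(b,alpha=1.5))
E
```

```text
t: 16.1
ee_pos: [0.4404, -0.2238, 0.1119]
tool_rot: [2.444, 1.973, 0.0]
contact_force: [-0.6, 0.8, 0.9]
opening: 0.0641
grasp_force: 0.0
t 16.1 yaw 77.83 tilt 0.02 p [ 0.4404 -0.2238  0.1119] q6 -0.28 open 0.0641 F 0.0
turn z -0.2  shift -0.8 -0.3 98.9  ->yaw 78.0
```

View pics/p1.png

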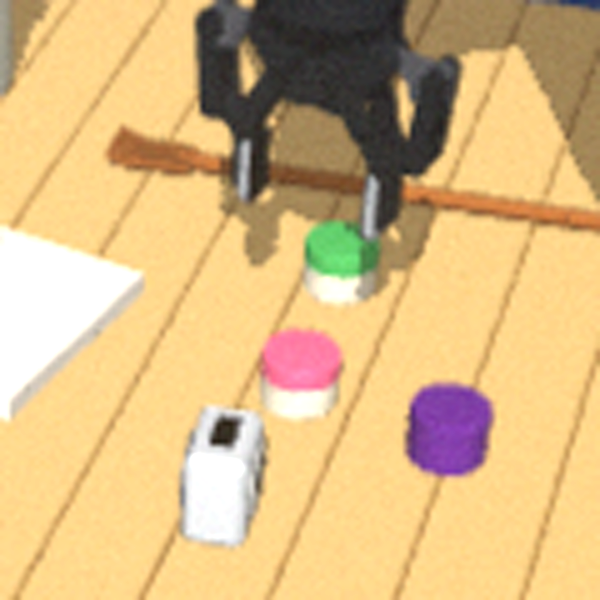

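The pink pot at (302,370) is under the open fingers, tips at (245,195) and (370,235). The clock at (222,475) and the purple pot at (450,430) are clear of the path.

```bash
python3 -m inch '[[[0,0,0],[-1,0,15],0.5],[[0,0,0],[0,0,20],0.5],[[0,0,0],[0,0,20],0.5],[[0,0,0],[0,0,20],0.5],[[0,0,0],[0,0,18],0.5],[[0,0,0],[0,0,6],0.5],[[0,0,0],[0,0,0],0.5],[[0,0,0],[0,0,0],-1],[[0,0,0],[0,0,0],-1],[[0,0,0],[0,0,0],-1],[[0,0,0],[0,0,0],-1],[[0,0,0],[0,0,0],-1],[[0,0,0],[0,0,0],-1]]';  python3 -m inch '[[[0,0,0],[0,0,-8],-1],[[0,0,0],[0,0,-20],-1],[[0,0,0],[0,0,-26],-1],[[0,0,0],[0,0,-26],-1],[[0,0,0],[0,0,-20],-1],[[0,0,0],[0,0,0],-1],[[0,0,0],[0,0,0],-1]]' && python3 go.py 78 .6245 -.2023 .11
```

```text
t: 17.23
ee_pos: [0.4413, -0.2249, 0.0139]
tool_rot: [2.441, 1.975, 0.002]
contact_force: [0.1, 2.5, 7.4]
opening: 0.0419
grasp_force: 61.1
t: 17.82
ee_pos: [0.4412, -0.2251, 0.1143]
tool_rot: [2.44, 1.974, 0.002]
contact_force: [-0.4, 0.2, -0.9]
opening: 0.0418
grasp_force: 60.8
t 17.82 yaw 77.95 tilt 0.19 p [ 0.4412 -0.2251  0.1143] q6 -0.29 open 0.0418 F 60.8
turn z -0.0  shift 60.4 174.6 4.3  ->yaw 78.0
```

```bash
python3 -m inch '[[[0,0,0],[4,12,0],-1],[[0,0,0],[8,23,0],-1],[[0,0,0],[8,23,0],-1],[[0,0,0],[8,23,0],-1],[[0,0,0],[8,23,0],-1],[[0,0,0],[8,23,0],-1],[[0,0,0],[8,23,0],-1],[[0,0,0],[8,25,0],-1],[[0,0,0],[0,0,15],-1],[[0,0,0],[0,0,25],-1],[[0,0,0],[0,0,25],-1],[[0,0,0],[0,0,20],-1],[[0,0,0],[0,0,6],-1],[[0,0,0],[0,0,0],-1],[[0,0,0],[0,0,0],-1]]';python3 go.py 78 .6245 -.2023 .019
```

```text
t: 19.07
ee_pos: [0.6238, -0.2018, 0.0202]
tool_rot: [-2.44, -1.975, 0.002]
contact_force: [1.0, -0.4, -0.3]
opening: 0.042
grasp_force: 64.1
t 19.07 yaw 77.97 tilt 0.14 p [ 0.6238 -0.2018  0.0202] q6 -0.12 open 0.042 F 64.1
turn z -0.0  shift -0.3 0.8 1.2  ->yaw 78.0
```

```bash
python3 -m inch '[[[0,0,0],[0,0,1],-1],[[0,0,0],[0,0,0],-1],[[0,0,0],[0,0,0],0.2],[[0,0,0],[0,0,0],0.2],[[0,0,0],[0,0,0],0.4],[[0,0,0],[0,0,0],0.4],[[0,0,0],[0,0,-10],0.5],[[0,0,0],[0,0,-25],0.5],[[0,0,0],[0,0,-30],0.5],[[0,0,0],[0,0,-30],0.5],[[0,0,0],[0,0,0],0.5],[[0,0,0],[0,0,0],0.5]]'; python3 go.py 78 .4458 -.3415 .115
```

```text
t: 20.07
ee_pos: [0.6257, -0.203, 0.1189]
tool_rot: [2.439, 1.973, 0.004]
contact_force: [-0.2, 0.0, -0.8]
opening: 0.064
grasp_force: 0.0
t 20.07 yaw 77.96 tilt 0.3 p [ 0.6257 -0.203   0.1189] q6 -0.12 open 0.064 F 0.0
turn z -0.0  shift -172.9 -147.2 3.9  ->yaw 78.0
```

```bash
python3 -m inch '[[[0,0,0],[-9,-8,0],0.5],[[0,0,0],[-21,-18,0],0.5],[[0,0,0],[-21,-18,0],0.5],[[0,0,0],[-21,-18,0],0.5],[[0,0,0],[-21,-18,0],0.5],[[0,0,0],[-21,-18,0],0.5],[[0,0,0],[-21,-18,0],0.5],[[0,0,0],[-21,-18,0],0.5],[[0,0,0],[-17,-13,0],0.5],[[0,0,0],[0,0,20],0.5],[[0,0,0],[0,0,20],0.5],[[0,0,0],[0,0,10],0.5],[[0,0,0],[0,0,0],0.5],[[0,0,0],[0,0,0],0.5]]'; python3 go.py 78 .4458 -.3415 .0135
```

```text
t: 21.23
ee_pos: [0.4433, -0.3404, 0.0649]
tool_rot: [-2.44, -1.975, 0.001]
contact_force: [-0.0, -0.0, 0.1]
opening: 0.0639
grasp_force: 0.0
t 21.23 yaw 77.97 tilt 0.16 p [ 0.4433 -0.3404  0.0649] q6 -0.47 open 0.0639 F 0.0
turn z -0.0  shift -0.6 2.7 51.4  ->yaw 78.0
```

```bash
python3 -m inch '[[[0,0,0],[0,2,12],0.5],[[0,0,0],[0,0,20],0.5],[[0,0,0],[0,0,15],0.5],[[0,0,0],[0,0,5],0.5],[[0,0,0],[0,0,0],0.5],[[0,0,0],[0,0,0],-1],[[0,0,0],[0,0,0],-1],[[0,0,0],[0,0,0],-1],[[0,0,0],[0,0,0],-1],[[0,0,0],[0,0,0],-1],[[0,0,0],[0,0,0],-1]]';  python3 -m inch '[[[0,0,0],[0,0,-8],-1],[[0,0,0],[0,0,-20],-1],[[0,0,0],[0,0,-26],-1],[[0,0,0],[0,0,-26],-1],[[0,0,0],[0,0,-20],-1],[[0,0,0],[0,0,0],-1],[[0,0,0],[0,0,0],-1]]' && python3 go.py 78 .6107 -.2669 .11
```

```text
t: 22.15
ee_pos: [0.4471, -0.3419, 0.015]
tool_rot: [2.44, 1.975, 0.001]
contact_force: [0.6, -0.0, 7.6]
opening: 0.0419
grasp_force: 61.0
t: 22.73
ee_pos: [0.4468, -0.3419, 0.1153]
tool_rot: [2.44, 1.974, 0.001]
contact_force: [-0.4, 1.5, -0.9]
opening: 0.0417
grasp_force: 60.8
t 22.73 yaw 77.96 tilt 0.17 p [ 0.4468 -0.3419  0.1153] q6 -0.46 open 0.0417 F 60.8
turn z -0.0  shift 107.4 144.7 5.3  ->yaw 78.0
```

```bash
python3 -m inch '[[[0,0,0],[8,12,0],-1],[[0,0,0],[14,19,0],-1],[[0,0,0],[14,19,0],-1],[[0,0,0],[14,19,0],-1],[[0,0,0],[14,19,0],-1],[[0,0,0],[14,19,0],-1],[[0,0,0],[14,19,0],-1],[[0,0,0],[14,19,0],-1],[[0,0,0],[1,0,0],-1],[[0,0,0],[0,0,15],-1],[[0,0,0],[0,0,25],-1],[[0,0,0],[0,0,25],-1],[[0,0,0],[0,0,20],-1],[[0,0,0],[0,0,6],-1],[[0,0,0],[0,0,0],-1],[[0,0,0],[0,0,0],-1]]';python3 go.py 78 .6107 -.2669 .020
```

```text
t: 24.07
ee_pos: [0.6095, -0.2665, 0.0215]
tool_rot: [-2.44, -1.975, 0.002]
contact_force: [1.1, -0.3, -0.7]
opening: 0.0419
grasp_force: 63.7
t 24.07 yaw 77.96 tilt 0.15 p [ 0.6095 -0.2665  0.0215] q6 -0.22 open 0.0419 F 63.7
turn z -0.0  shift -0.2 1.3 1.5  ->yaw 78.0
```

```bash
python3 -m inch '[[[0,0,0],[0,0,1.5],-1],[[0,0,0],[0,0,0],-1],[[0,0,0],[0,0,0],0.2],[[0,0,0],[0,0,0],0.2],[[0,0,0],[0,0,0],0.4],[[0,0,0],[0,0,0],0.4],[[0,0,0],[0,0,-10],0.4],[[0,0,0],[0,0,-25],0.4],[[0,0,0],[0,0,-30],0.3],[[0,0,0],[0,0,-30],0.2],[[0,0,0],[0,0,-15],0.2]]'; python3 -m inch '[[[0,0,4],[0,0,0],0],[[0,0,7],[0,0,0],0],[[0,0,7],[0,0,0],0],[[0,0,7],[0,0,0],0],[[0,0,7],[0,0,0],0],[[0,0,7],[0,0,0],0],[[0,0,7],[0,0,0],0],[[0,0,7],[0,0,0],0],[[0,0,7],[0,0,0],0],[[0,0,7],[0,0,0],0],[[0,0,1],[0,0,0],0],[[0,0,0],[0,0,0],0],[[0,0,0],[0,0,0],0]]'; python3 go.py 10 .447 .111 .13
python3 - <<'E'
from plant import *
from fit import *
c=capture('top'); d=load('side')
a=rect(c,.035,.5,.16,400,400,4); a0=rect(c,.015,.7,-.14,400,400,2.2)
u,v=map(int,proj(d,[.447,.11,.03])); b=cv2.resize(d['pixels'][v-25:v+25,u-25:u+25],(400,400),interpolation=cv2.INTER_CUBIC)
cv2.imwrite('pics/c1.png',cv2.convertScaleAbs(np.hstack([a,a0]),alpha=1.5))
E
```

```text
t: 24.98
ee_pos: [0.612, -0.2678, 0.136]
tool_rot: [2.439, 1.973, 0.004]
contact_force: [1.2, -0.4, 0.2]
opening: 0.051
grasp_force: 0.0
t: 26.07
ee_pos: [0.6104, -0.267, 0.1318]
tool_rot: [3.129, 0.278, 0.001]
contact_force: [0.5, -0.7, -0.0]
opening: 0.0427
grasp_force: 0.0
t 26.07 yaw 10.15 tilt 0.03 p [ 0.6104 -0.267   0.1318] q6 0.96 open 0.0427 F 0.0
turn z 0.1  shift -95.3 -400.7 1.8  ->yaw 10.0
```

View pics/c1.png

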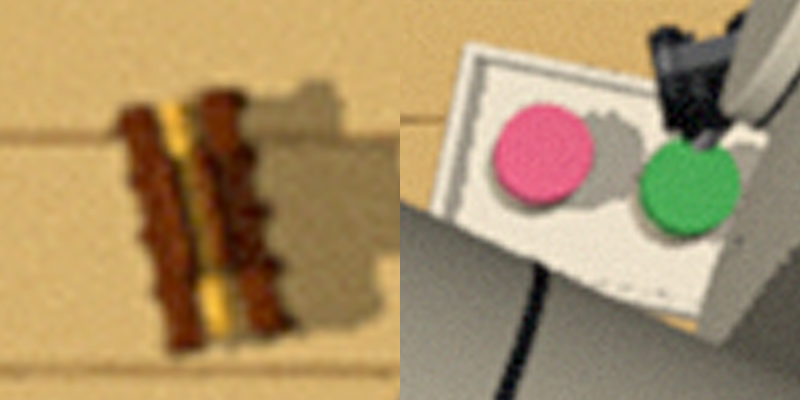

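Left: the brown clip at (200,222), long axis about 11° off x. Right: both pots stand lids up inside the dish at (545,155) and (690,185). Now the clip.

```bash
python3 -m inch '[[[0,0,-1],[-3,-12,0],0],[[0,0,0],[-6,-25,0],0],[[0,0,0],[-6,-25,0],0],[[0,0,0],[-6,-25,0],0],[[0,0,0],[-6,-25,0],0],[[0,0,0],[-6,-25,0],0],[[0,0,0],[-6,-25,0],0],[[0,0,0],[-6,-25,0],0],[[0,0,0],[-6,-25,0],0],[[0,0,0],[-6,-25,0],0],[[0,0,0],[-6,-25,0],0],[[0,0,0],[-6,-25,0],0],[[0,0,0],[-6,-25,0],0],[[0,0,0],[-6,-25,0],0],[[0,0,0],[-6,-25,0],0],[[0,0,0],[-6,-25,0],0],[[0,0,0],[-3,-12,0],0],[[0,0,0],[0,0,0],0],[[0,0,0],[0,0,0],0]]'; python3 go.py 11 .446 .111 .03
```

```text
t: 27.7
ee_pos: [0.4398, 0.1071, 0.1314]
tool_rot: [3.127, 0.306, 0.0]
contact_force: [-0.8, -0.5, -0.5]
opening: 0.0425
grasp_force: 0.0
t 27.7 yaw 11.16 tilt 0.01 p [0.4398 0.1071 0.1314] q6 1.59 open 0.0425 F 0.0
turn z 0.2  shift 6.8 -2.6 101.4  ->yaw 11.0
```

```bash
python3 -m inch '[[[0,0,0],[6,-3,15],0],[[0,0,0],[0,0,25],0],[[0,0,0],[0,0,20],0],[[0,0,0],[0,0,0],0]]'; python3 go.py 11 .446 .111 .03;python3 - <<'E'
from plant import *
from h import *
d=capture('side')
u,v=map(int,proj(d,[.446,.111,.05])); b=cv2.resize(d['pixels'][v-40:v+40,u-40:u+40],(600,600),interpolation=cv2.INTER_CUBIC)
cv2.imwrite('pics/c2.png',cv2.convertScaleAbs(b,alpha=1.5))
E
```

```text
t: 28.03
ee_pos: [0.444, 0.1094, 0.0687]
tool_rot: [3.127, 0.3, -0.008]
contact_force: [-0.5, -0.2, 0.3]
opening: 0.0424
grasp_force: 0.0
t 28.03 yaw 10.96 tilt 0.29 p [0.444  0.1094 0.0687] q6 1.6 open 0.0424 F 0.0
turn z -0.0  shift 2.3 -1.1 38.7  ->yaw 11.0
```

View pics/c2.png

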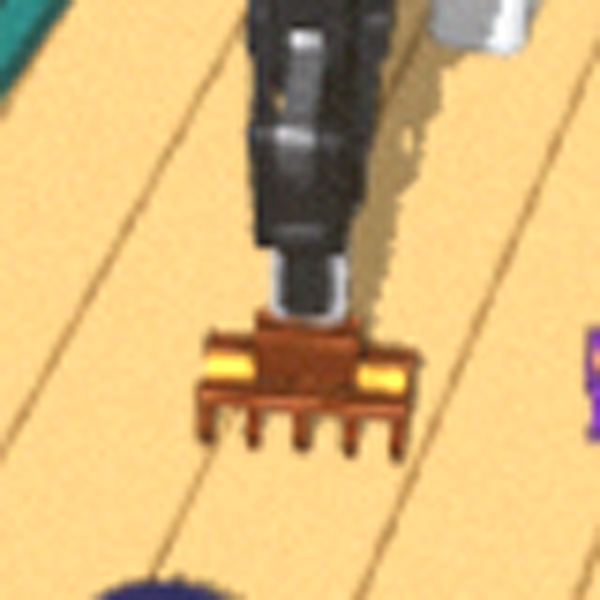

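The fingers at (308,290) are centred over the tabs at (307,355). I go down and grip.

```bash
python3 -m inch '[[[0,0,0],[0,-1,12],0],[[0,0,0],[0,0,14],0],[[0,0,0],[0,0,9],0],[[0,0,0],[0,0,0],0],[[0,0,0],[0,0,0],0],[[0,0,0],[0,0,0],-1],[[0,0,0],[0,0,0],-1],[[0,0,0],[0,0,0],-1],[[0,0,0],[0,0,0],-1],[[0,0,0],[0,0,0],-1],[[0,0,0],[0,0,0],-1]]';  python3 go.py 11 .446 .111 .03; python3 -m inch '[[[0,0,0],[0,0,-8],-1],[[0,0,0],[0,0,-20],-1],[[0,0,0],[0,0,-26],-1],[[0,0,0],[0,0,-26],-1],[[0,0,0],[0,0,-20],-1],[[0,0,6],[0,0,0],-1],[[0,0,0],[0,0,0],-1]]' && python3 go.py 5 .643 .236 .13
```

```text
t: 29.0
ee_pos: [0.4461, 0.1117, 0.0372]
tool_rot: [-3.127, -0.3, -0.002]
contact_force: [-0.3, -0.9, 5.3]
opening: 0.0121
grasp_force: 60.0
t 29.0 yaw 10.97 tilt 0.08 p [0.4461 0.1117 0.0372] q6 1.6 open 0.0121 F 60.0
turn z -0.0  shift -0.2 0.6 7.2  ->yaw 11.0
t: 29.58
ee_pos: [0.4465, 0.1119, 0.1384]
tool_rot: [-3.138, -0.131, -0.006]
contact_force: [-0.5, 0.2, -0.5]
opening: 0.0118
grasp_force: 59.2
t 29.58 yaw 4.76 tilt 0.22 p [0.4465 0.1119 0.1384] q6 1.71 open 0.0118 F 59.2
turn z -0.2  shift 206.6 -106.5 8.4  ->yaw 5.0
```

```bash
python3 -m inch '[[[0,0,0],[10,-5,0],-1],[[0,0,0],[21,-11,0],-1],[[0,0,0],[22,-11,0],-1],[[0,0,0],[22,-11,0],-1],[[0,0,0],[22,-11,0],-1],[[0,0,0],[22,-11,0],-1],[[0,0,0],[22,-11,0],-1],[[0,0,0],[22,-12,0],-1],[[0,0,0],[22,-12,0],-1],[[0,0,0],[22,-12,0],-1],[[0,0,0],[0,0,0],-1],[[0,0,0],[0,0,20],-1],[[0,0,0],[0,0,25],-1],[[0,0,0],[0,0,20],-1],[[0,0,0],[0,0,0],-1],[[0,0,0],[0,0,0],-1]]';python3 go.py 5 .643 .236 .0432;python3 - <<'E'
from plant import *
from h import *
d=capture('side')
u,v=map(int,proj(d,[.643,.236,.04])); b=cv2.resize(d['pixels'][v-60:v+60,u-60:u+60],(600,600),interpolation=cv2.INTER_CUBIC)
cv2.imwrite('pics/c3.png',cv2.convertScaleAbs(b,alpha=1.5))
E
```

```text
t: 30.92
ee_pos: [0.6411, 0.2358, 0.0694]
tool_rot: [3.137, 0.138, -0.007]
contact_force: [0.6, 0.6, 0.3]
opening: 0.0118
grasp_force: 59.3
t 30.92 yaw 5.04 tilt 0.25 p [0.6411 0.2358 0.0694] q6 1.82 open 0.0118 F 59.3
turn z 0.0  shift 1.9 -0.1 26.2  ->yaw 5.0
```

View pics/c3.png

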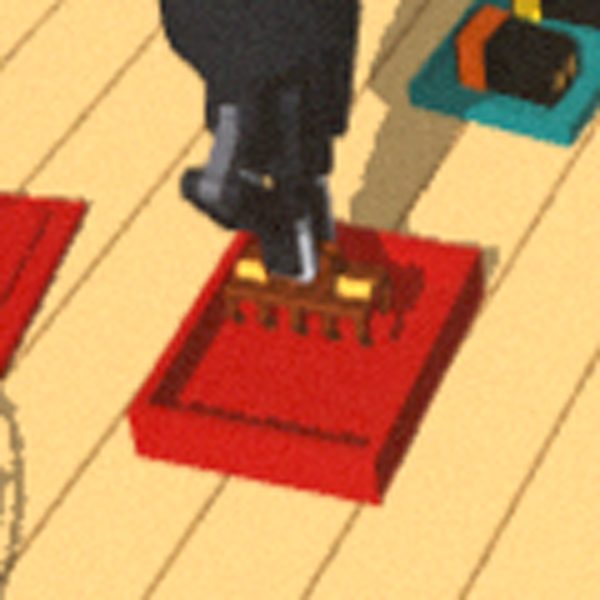

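The clip hangs level and upright at (305,295), inside the box walls. I lower it.

```bash
python3 -m inch '[[[0,0,0],[1,0,10],-1],[[0,0,0],[0,0,10],-1],[[0,0,0],[0,0,3],-1],[[0,0,0],[0,0,0],-1],[[0,0,0],[0,0,0],-1]]';python3 go.py 5 .643 .236 .0432
```

```text
t: 31.38
ee_pos: [0.6434, 0.2362, 0.0482]
tool_rot: [3.139, 0.136, -0.001]
contact_force: [-1.1, 0.3, -0.5]
opening: 0.0117
grasp_force: 59.3
t 31.38 yaw 4.97 tilt 0.02 p [0.6434 0.2362 0.0482] q6 1.82 open 0.0117 F 59.3
turn z -0.0  shift -0.4 0.1 5.0  ->yaw 5.0
```

```bash
python3 -m inch '[[[0,0,0],[0,0,2],-1],[[0,0,0],[0,0,1],-1],[[0,0,0],[0,0,0],-1],[[0,0,0],[0,0,0],-1],[[0,0,0],[0,0,0],-1]]';python3 -m inch '[[[0,0,0],[0,0,1],-1],[[0,0,0],[0,0,0],-1],[[0,0,0],[0,0,0],-1]]'
```

```text
t: 31.8
ee_pos: [0.6436, 0.2363, 0.0455]
tool_rot: [-3.139, -0.136, -0.0]
contact_force: [-0.5, -0.7, -0.4]
opening: 0.0118
grasp_force: 59.3
t: 32.05
ee_pos: [0.6435, 0.2362, 0.0443]
tool_rot: [3.139, 0.136, -0.0]
contact_force: [-0.1, 0.1, -1.1]
opening: 0.0119
grasp_force: 59.3
```

Now within about 1 mm of the floor. One more millimetre, release, rise and back off, then look.

```bash
python3 -m inch '[[[0,0,0],[0,0,1],-1],[[0,0,0],[0,0,0],-1],[[0,0,0],[0,0,0],-0.5],[[0,0,0],[0,0,0],-0.5],[[0,0,0],[0,0,0],-0.3],[[0,0,0],[0,0,0],-0.3],[[0,0,0],[0,0,-10],-0.1],[[0,0,0],[0,0,-25],0],[[0,0,0],[0,0,-30],0],[[0,0,0],[0,0,-30],0],[[0,0,0],[-20,0,-20],0],[[0,0,0],[-25,0,0],0],[[0,0,0],[-30,0,0],0],[[0,0,0],[-30,0,0],0],[[0,0,0],[-30,0,0],0],[[0,0,0],[-20,0,0],0],[[0,0,0],[0,0,0],0],[[0,0,0],[0,0,0],0]]'
python3 - <<'E'
from plant import *
from h import *
d=capture('side');c=capture('top')
a=rect(c,.013,.74,.37,800,300,1.05)
u,v=map(int,proj(d,[.6,.0,.02])); b=cv2.resize(d['pixels'][max(0,v-85):v+90,u-115:u+118][:,:],(400,300),interpolation=cv2.INTER_CUBIC)
u,v=map(int,proj(d,[.643,.236,.03])); e=cv2.resize(d['pixels'][v-45:v+45,u-60:u+60],(400,300),interpolation=cv2.INTER_CUBIC)
cv2.imwrite('pics/f.png',cv2.convertScaleAbs(np.vstack([a,np.hstack([b,e])]),alpha=1.5))
E
```

```text
t: 33.55
ee_pos: [0.4888, 0.223, 0.1593]
tool_rot: [-3.138, -0.137, -0.002]
contact_force: [0.8, 0.2, -0.4]
opening: 0.0426
grasp_force: 0.0
```

View pics/f.png

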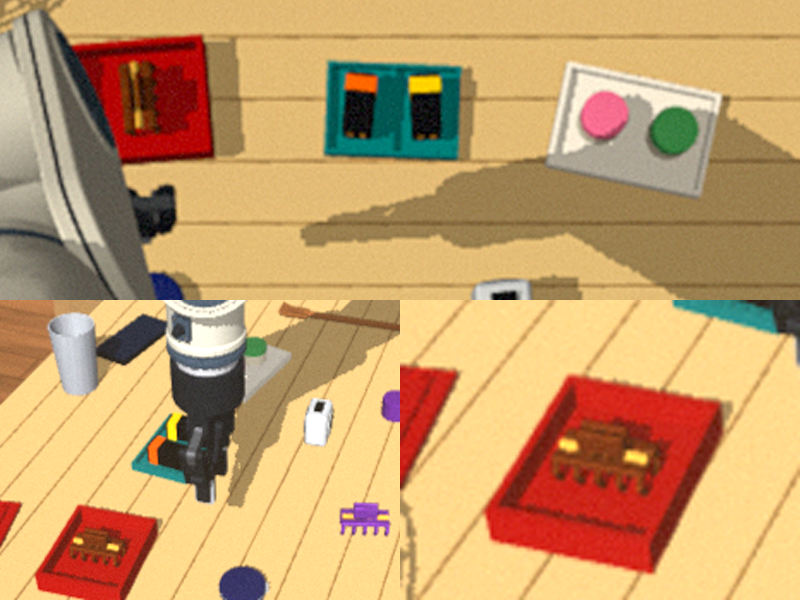

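The packs lie flat at (360,105) and (426,106), one in each bay. The pots stand in the dish at (605,115) and (674,130), and the clip stands tabs up in the box at (605,455). The clock and compact are untouched and the gripper is clear, so I hand the job in.

```bash
python3 -c "
from plant import *
print(finish_job())"
```

```text
the job is handed in; nothing more can be done
None
```

The job is done and handed in at about 34 s: one battery pack lies flat in each bay of the teal tray, both pots stand lids up in the white dish, the claw clip stands tabs up in the red box, and the clock, compact and purple look-alikes were left alone.

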